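# Stow the spare sanding drums and latch the rack

### The job

Put the toppled sanding drums away: lift the rack's latch bar out of its keeper and draw the retaining rail back towards the robot, as far as it goes, then stand every drum upright, stub up, inside the rack between the rail and the back wall. When all are in, lift the latch bar over the keeper's lip, slide the rail home and let the bar drop fully into the notch, leaving the drums standing. Leave the tin and the cork sanding block where they are.

Things in the scene. Friction and masses are not known exactly. Their poses are not given: they have to be found in the camera images.
- rack: fixed dark wooden drum rack. Origin on the bench top; x from its open front (robot side) to its back wall, y to the robot's left, z up. Drums stand on its floor, 12 mm above the bench. Inner faces: back wall x = 75 mm, end walls y = -140 and 140 mm; walls 50 mm high above the bench
- rack_bay (a point): middle of the drum bay, on its floor (rack x = 37, y = 0, z = 12 mm); axes as the rack's. Shut, the rail leaves x from -39 to 38 mm about this point for drums; three fit side by side, at y = -90, 0 and 90 mm from it
- keeper_lip (a point): middle of the top of the steel keeper's front lip, outside the rack's left end wall, 53 mm above the bench (rack x = 89, y = 185 mm). The lip is 10 mm thick (x) and 30 mm wide; behind it (+x) a notch 24 mm long, floor 26 mm above the bench, then a rear post 62 mm high
- rail (a joint): aluminium retaining rail across the rack's front, a bar 12 mm thick, 20 to 36 mm above the bench, rack y from -162 to 202 mm; slides along the rack's x, friction about 2 N. 0 m = fully shut (its centre line at rack x = -8 mm), grows as it is drawn towards the robot; 0.09 m = fully open. It carries the latch bar. Starts shut
- latch (a joint): dark steel latch bar (125 x 10 x 14 mm, 0.16 kg), pivoted on the rail's left end, reaching to rack +x. Rad: 0 = level, down (a stop, also with the rail open); grows to 1.0 as the free end is lifted; falls by gravity. Level, its nose meets the keeper's lip; it passes the lip above 0.16 rad (0.3 is ample) and drops home only with the rail within 4 mm of shut
- latch_pivot (a point): axis of the latch bar (along rack y), on the rail, 70 mm above the bench. The nose at the bar's end, 106 to 120 mm beyond the pivot along the bar, reaches 33 mm below it
- latch_knob (a point): centre of the black ball knob (26 mm diameter, on a bare stem 10 mm wide, 12 mm high) on top of the latch bar, to pinch from above: 75 mm beyond the pivot and 32 mm above it when the bar is level (102 mm above the bench); lifting swings it up and back about the pivot. Axes turn with the bar (x along it)
- drum1_mid (a point): sanding drum 1 (may be absent): brown cylinder 54 mm in diameter, 70 mm long with its two octagonal steel end plates (54 mm across flats; foot 12 mm, top 6 mm); about 0.3 kg, foot-heavy; stub 18 mm wide, 14 mm long on top. Point: centre, half-way along the 70 mm; own x runs along the axis to the stub (up when standing). Starts lying, centre 27 mm up, stub roughly to the robot's left
- drum2_mid (a point): sanding drum 2 (may be absent): brown cylinder 54 mm in diameter, 70 mm long with its two octagonal steel end plates (54 mm across flats; foot 12 mm, top 6 mm); about 0.3 kg, foot-heavy; stub 18 mm wide, 14 mm long on top. Point: centre, half-way along the 70 mm; own x runs along the axis to the stub (up when standing). Starts lying, centre 27 mm up, stub roughly to the robot's left
- drum3_mid (a point): sanding drum 3 (may be absent): brown cylinder 54 mm in diameter, 70 mm long with its two octagonal steel end plates (54 mm across flats; foot 12 mm, top 6 mm); about 0.3 kg, foot-heavy; stub 18 mm wide, 14 mm long on top. Point: centre, half-way along the 70 mm; own x runs along the axis to the stub (up when standing). Starts lying, centre 27 mm up, stub roughly to the robot's left
- tin: bystander: closed metal tin, 72 mm diameter, 70 mm high, standing left of the rack's back corner; origin at the centre of its underside
- block: bystander: cork sanding block 110 x 66 x 32 mm, lying right of the rack; origin at the centre of its underside
Mind the look-alikes: they are no part of the job. Leave any green or orange look-alike of the part that bears drum3_mid alone. What is shaped like the part that bears drum2_mid but red is not meant.

How it is judged (in metres and radians):
On the way, in this order (a step that is already met when the one before it is completed fails the run):
1. the latch has been lifted and the rail drawn back (past 60 mm) (value of joint rail above 0.06 m), for 0.1 s.
2. all the drums present stand upright in the rack (angle between each of drum1_mid, drum2_mid, drum3_mid's own x axis and vertical below 0.12 rad and x of drum1_mid in the frame of rack between 0.008 and 0.066 m and y of drum1_mid in the frame of rack between -0.13 and 0.13 m and z of drum1_mid in the frame of rack between 0.038 and 0.056 m and x of drum2_mid in the frame of rack between 0.008 and 0.066 m and y of drum2_mid in the frame of rack between -0.13 and 0.13 m and z of drum2_mid in the frame of rack between 0.038 and 0.056 m and x of drum3_mid in the frame of rack between 0.008 and 0.066 m and y of drum3_mid in the frame of rack between -0.13 and 0.13 m and z of drum3_mid in the frame of rack between 0.038 and 0.056 m), for 0.3 s.
3. the rail is home and the latch bar is down in its notch (value of joint rail below 0.01 m and value of joint latch below 0.06 rad), for 0.3 s.
At the end, for the whole second after the job is handed in: the rail is shut to within 10 mm, the latch bar is down in the notch (below 0.06 rad) and every drum present stands at rest on the rack's floor, stub up, within 0.12 rad of upright, between the rail and the back wall (all of step 2 and all of step 3 and linear speed of each of drum1, drum2, drum3 below 0.02 m/s and velocity of joint latch below 0.05 rad/s); the robot touches nothing.
It fails at once if the tin was shifted by more than 40 mm (distance of tin from where it was at the start of the episode above 0.04 m).
It fails at once if the sanding block was shifted by more than 40 mm (distance of block from where it was at the start of the episode above 0.04 m).
Of drum1, drum2, drum3 only 2 to 3 are there at a start; the rules pass over those that are not, and their reading is None.
At some moment in a run one of drum1, drum2, drum3 may be knocked a few centimetres aside while the robot is not near it.
It also fails if it takes over 210 s, if anything falls off the work surface, if the arm or the gripper's body presses on something with over 40 N, if the wrist force passes 120 N, or if a joint passes its speed limit or range.

### The arm

A 6-joint arm with a two-finger parallel gripper is mounted at the origin on the work surface. World frame = base frame: x ahead of the robot, y to its left, z up, the work surface at z = 0. Lengths are in mm, angles in degrees, forces in N, time in s.
With the tool pointing down it reaches from about 300 to 850 mm from the base axis. Payload 4.2 kg.
Tool frame: the origin (TCP) lies midway between the tips of the shut fingers; the grasp point (between the pads) lies 19 mm behind it (env.grasp_offset is the distance from the TCP to the grasp point, in mm); z points along the fingers, y is the line along which they close (so a half turn about z gives the same grasp; the last joint's range is limited). The gripper opens to 91 mm and grips with 3 to 60 N. Pads are 32 mm wide; open, the fingers measure 118 mm over their backs; the gripper's body (76 mm by 178 mm) begins 60 mm behind the grasp point.
Start: joints at [69.5, 18.312, 89.639, -0, 72.044, -1.146], TCP at [190.565, 542.52, 213.976] pointing down, gripper open.
Joint ranges: [-177.97, 177.97], [-48.28, 115.42], [12.27, 149.76], [-77.06, 257.06], [2.81, 150.46], [-146.56, 146.56]. Speed limits (degrees/s): [147.25, 147.25, 180, 180, 180, 180].

### API

Orientations are given as [roll, pitch, yaw] about the fixed x, y, z axes, in that order (R = Rz(yaw) Ry(pitch) Rx(roll)).
In Python, from workcell import env, optics gives the robot as it stands. The module is installed in compiled form; this text tells all that it offers.
- The arm moves only by the tool send_rows, never from a script. Its argument "targets" is a list that holds one entry, the list of rows, each a list of 7 numbers: the turn, a rotation vector about the world's x, y, z scaled (see below), then the shift along the world's x, y, z scaled (see below), then the closure, from -1 (fully open) to 1 (shut). In form: [[[rx, ry, rz, x, y, z, gripper], ...]]. A call has 1 to 12 rows; each row shifts and turns the commanded pose from where the row before left it; what a row does not reach is not made up. The controller multiplies each number of a shift by 0.2 m and each number of a turn by pi/2 rad. A row lasts 1/10 s, in which the tool goes at most 50 mm and 8.59 degrees, less where a joint would pass 70% of its speed; a pose out of reach is approached as far as the arm can. A call with a number of a shift or a turn outside -1 to 1 is refused whole. A call with a gripper value outside its range is refused whole. The fingers move at their own pace and stop on an object; "grip_force" is the grip in N (left out, the last holds). Time passes only in rows, so rows that do not move let the fingers close. It gives the time, the measured TCP pose, the force, the opening and the grip force at its end, in the units of the state.
- env.state(): the state, without advancing time (a new reading comes with each control period).
- optics.grab_frame(name): name is "side" or "top" or "wrist"; returns (picture, depth): 480x640x3 uint8, red, green, blue; 480x640 float32, mm along the optical axis (not along the pixel's ray), 0 where there is no reading.
- optics.camera_info(name): a dict with "camera_matrix" (3x3 intrinsics, pixels), "k1" (the pictures are not rectified: a ray, as slopes to the right and down, at radius r is drawn at 1 + k1 r^2 times it, then the intrinsics apply), "R" (3x3) and "t" (3): a world point X has camera coordinates R X + t; the wrist camera has in their place "mount" (4x4, takes a point from camera to tool coordinates, whose origin is the TCP and whose axes are the flange's). Camera axes: x right, y down, z forward; pixel columns grow to the right and rows downward; lengths in mm; the calibration is good to about 2 mm. A picture is of the moment at which its call begins: read the wrist's pose just before it. camera_info takes no time and is no camera call.
- env.job_done(): hands the job in; it is judged then, once.
Trained networks look in the newest picture that a camera, given by its name, has taken for a name from the list of things; names that differ only in an ending like _2 or _b are one class to them, and where a whole thing is asked for, a point or a joint stands for the part that bears it (a point fixed in the world has none). Each returns a list of dicts, best first, with "conf" (0 to 1); they miss things now and then, are a little off and sometimes report something else, mostly with a low value. They report only what shows in the picture. A call takes as long as a camera call. They do not tell look-alikes from the thing itself.
- optics.silhouettes(camera, name): "mask" (480x640 bool, what is visible of it) and "at" ([column, row] in pixels, amid what is visible of it).
- optics.place_of(camera, name): "at" ([column, row] in pixels: a listed point, or the origin of a listed thing).
The state is a dict: "time_s": time; "qpos": joint angles; "qvel": joint speeds; "effort": joint torques, N m; "ee_pos": TCP position; "ee_rot": TCP orientation; "force": force on the tool from outside, world axes, zero at the start; "torque": the same for the moment, N m; "gripper_width": finger opening in mm; "gripper_force": force on a finger pad.
Only numpy, scipy, OpenCV 4.12 (cv2) and the standard library are available. Lean on these libraries where they do the work, as an engineer would, in place of code of your own. Each camera call takes 0.05 s, during which the arm holds its last target. There are 200 camera calls.

## Working session

There is one attempt and no reset: what is moved stays moved. The work goes in short steps, Python scripts to look and compute and a tool call to move; the robot and the scene stay as the last step left them, time stands still between calls to the robot, and variables do not carry over. Pictures are saved under pics/ and viewed, at most 14 in all, crops included, and the job is handed in when it is done.

Besides the shell and the picture viewer there is one more tool, called after "Request:" as name([rows], argument=value, ...), one row to a line, values as JSON. send_rows: Moves the arm, as the interface text tells. Its arguments: {"type":"object","properties":{"targets":{"type":"array"},"grip_force":{"type":"number"}},"required":["targets"]}

```bash
mkdir -p pics
cat > h.py <<'E'
import numpy as np, cv2
from workcell import env, optics
from scipy.spatial.transform import Rotation as Rn
def grab(n):
    s=env.state(); im,d=optics.grab_frame(n); return im,d,s
def pose(n,s):
    ci=optics.camera_info(n); K=np.array(ci["camera_matrix"]); 
    if "R" in ci: R=np.array(ci["R"]);t=np.array(ci["t"])
    else:
        M=np.array(ci["mount"]); T=np.eye(4); T[:3,:3]=Rn.from_euler('xyz',s["ee_rot"],degrees=True).as_matrix(); T[:3,3]=s["ee_pos"]
        W=np.linalg.inv(T@M); R=W[:3,:3];t=W[:3,3]
    return K,ci["k1"],R,t
def slopes(px,K,k1):
    return cv2.undistortPoints(np.array(px,float).reshape(-1,1,2),K,np.array([k1,0,0,0.])).reshape(-1,2)
def w_depth(n,s,px,z):   # pixels + depth -> world
    K,k1,R,t=pose(n,s); a=slopes(px,K,k1); z=np.array(z,float).reshape(-1,1)
    return (np.c_[a*z,z]-t)@R
def w_plane(n,s,px,h):   # intersect with world z=h
    K,k1,R,t=pose(n,s); a=slopes(px,K,k1); r=np.c_[a,np.ones(len(a))]@R; c=-R.T@t
    return c+r*((h-c[2])/r[:,2])[:,None]
def proj(n,s,X):
    K,k1,R,t=pose(n,s); return cv2.projectPoints(np.array(X,float).reshape(-1,1,3),cv2.Rodrigues(R)[0],t,K,np.array([k1,0,0,0.]))[0].reshape(-1,2)
def mask_pts(n,s,m,d):
    v,u=np.nonzero(m&(d>0)); return w_depth(n,s,np.c_[u,v],d[v,u]),np.c_[u,v]
def save(f,im): cv2.imwrite('pics/'+f,cv2.cvtColor(im,cv2.COLOR_RGB2BGR))
E
python3 - <<'E'
from h import *
print(env.state(),env.grasp_offset)
for n in ("top","side"):
    im,d,s=grab(n); save(n+'0.png',im)
    print(n,pose(n,s)[2:])
    for nm in ["drum1_mid","keeper_lip","latch_knob","latch_pivot","rack_bay","rack","tin","block"]:
        for q in optics.place_of(n,nm):
            u,v=np.round(q["at"]).astype(int); z=d[min(v,479),min(u,639)]
            print(nm,round(q["conf"],2),[u,v],w_depth(n,s,[[u,v]],[z])[0].round(0) if z>0 else None)
E
```

```text
{'time_s': 0.0, 'qpos': array([ 6.94977543e+01,  1.83511443e+01,  8.97066311e+01,  2.40222835e-04,
        7.20437132e+01, -1.14477261e+00]), 'qvel': array([ 0.04857542,  0.16126551, -0.135127  ,  0.02878739, -0.00099352,
       -0.05305277]), 'effort': array([-9.02865977e-04, -4.12470031e+01, -2.31975961e+01,  7.28112459e-02,
        4.56975179e-02, -1.38709120e-04]), 'ee_pos': array([190.39921369, 542.02305491, 213.12373898]), 'ee_rot': array([-1.79898536e+02, -2.25595587e-03,  1.60642451e+02]), 'force': array([-0.15749486,  0.1259643 , -0.02427272]), 'torque': array([ 0.04843791, -0.04413339, -0.03452804]), 'gripper_force': 0.0, 'gripper_width': 91.32072758227545} 18.8
top (array([[ 0.02437592, -0.99959228,  0.01486889],
       [-0.9814876 , -0.02675543, -0.18964768],
       [ 0.18996818, -0.0099708 , -0.98173962]]), array([ -13.45293914,  535.223227  , 1513.26234441]))
keeper_lip 0.92 [np.int64(323), np.int64(213)] [609.   1.  77.]
keeper_lip 0.32 [np.int64(272), np.int64(180)] [694. 134.  69.]
latch_knob 0.82 [np.int64(322), np.int64(220)] [583.   4. 112.]
latch_pivot 0.74 [np.i
[... 424 characters left out ...]
 -0.73171407, -0.63981948],
       [ 0.2071853 ,  0.60541738, -0.76846864]]), array([-464.07668216,  180.21250765, 1395.57500085]))
keeper_lip 0.84 [np.int64(368), np.int64(243)] [612.  -4.  54.]
latch_knob 0.82 [np.int64(358), np.int64(235)] [579.  -8. 103.]
latch_knob 0.15 [np.int64(366), np.int64(245)] [604. -10.  54.]
latch_pivot 0.78 [np.int64(334), np.int64(248)] [511. -13.  81.]
latch_pivot 0.64 [np.int64(360), np.int64(315)] [ 515. -202.   39.]
rack_bay 0.75 [np.int64(371), np.int64(312)] [ 552. -187.   12.]
rack 0.88 [np.int64(360), np.int64(318)] [ 513. -208.   35.]
tin 0.6 [np.int64(378), np.int64(209)] [688. 112.  45.]
block 0.93 [np.int64(394), np.int64(424)] [ 490. -480.   32.]
```

View pics/top0.png

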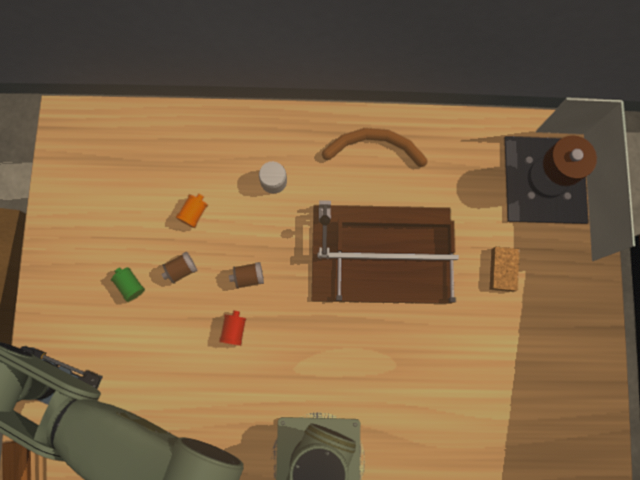

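View pics/side0.png

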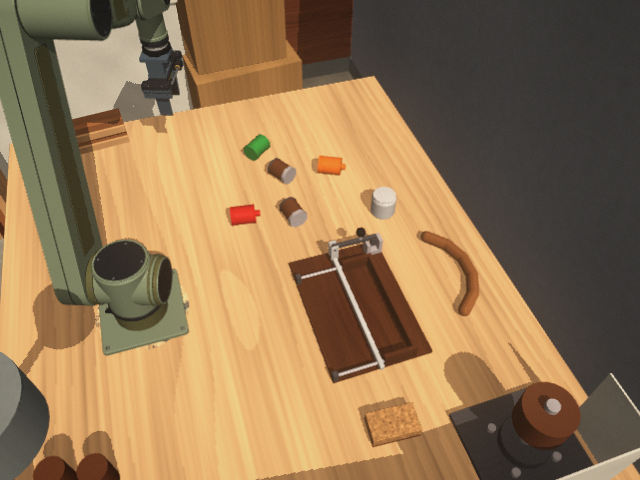

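Top view: brown drums with steel plates are at (180,267) and (247,275). Look-alikes are red (233,328), green (127,283) and orange (192,210), all left alone. The rack is at (385,255), the rail at (390,257), the knob at (325,220), the tin at (273,177) and the cork block at (504,270). I'll confirm with a crop and measure.

Run:
```python
from h import *
n="top"; im,d,s=grab(n)
c=cv2.resize(im[190:320,90:270],None,fx=4,fy=4,interpolation=cv2.INTER_CUBIC); save('crop1.png',c)
for nm in ["drum1_mid"]:
    for q in optics.silhouettes(n,nm):
        m=q["mask"]; P,uv=mask_pts(n,s,m,d); col=np.median(im[m],0)
        k=P[:,2]>12; xy=P[k,:2]; mu=xy.mean(0); w,v=np.linalg.eigh(np.cov((xy-mu).T))
        print(nm,round(q["conf"],2),np.round(q["at"]),col,mu.round(0),P[:,2].max().round(0),np.sqrt(w).round(1),np.degrees(np.arctan2(v[1,1],v[0,1])).round(0))
    for q in optics.place_of(n,nm): print(nm,round(q["conf"],2),np.round(q["at"]),w_plane(n,s,[q["at"]],30)[0].round(0))
# rail
q=optics.silhouettes(n,"rail")
for r in q:
    m=r["mask"]; P,_=mask_pts(n,s,m,d); k=(P[:,2]>28)&(P[:,2]<46); X=P[k,:2]; mu=X.mean(0)
    l=cv2.fitLine(X.astype(np.float32),cv2.DIST_HUBER,0,.01,.01).ravel(); print('rail',r["conf"],mu.round(),l[:2],np.degrees(np.arctan2(l[1],l[0])),np.percentile(P[:,2],[5,50,95]).round())
q=optics.silhouettes(n,"rack")[0]; P,_=mask_pts(n,s,q["mask"],d)
W=P[(P[:,2]>42)&(P[:,2]<58),:2]; print(cv2.minAreaRect(W.astype(np.float32)),len(W))
sd,dd,s2=grab("side"); print('side odd',w_depth("side",s2,[[50,472],[100,472]],[dd[472,50],dd[472,100]]).round())
```

```text
rail 0.79 [ 512. -176.] [ 0.00939697 -0.99995583] -89.46158 [ 25.  37. 109.]
((523.6895141601562, -164.08221435546875), (352.5140075683594, 250.68917846679688), 89.88934326171875) 801
side odd [[-196. -383.   94.]
 [-104. -412.   94.]]
```

View pics/crop1.png

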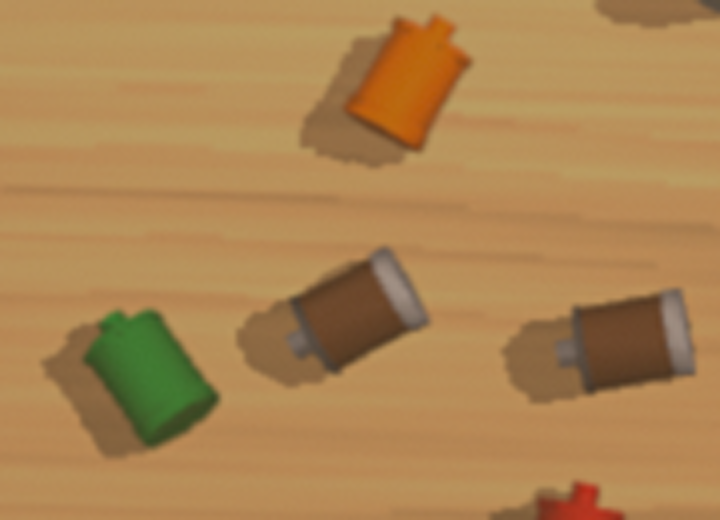

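Crop: the two brown drums with grey foot plates on the right and stubs to the left (at top-image (180,267) and (247,275)) are the ones meant; only two are present. The orange, green and red ones are look-alikes. Next I'll measure these precisely.

```bash
cat > meas.py <<'E'
from h import *
from scipy.optimize import least_squares
def drums(n="top"):
    im,d,s=grab(n); hsv=cv2.cvtColor(im,cv2.COLOR_RGB2HSV)
    v,u=np.mgrid[0:480,0:640]; P=w_depth(n,s,np.c_[u.ravel(),v.ravel()],d.ravel()).reshape(480,640,3)
    up=((P[...,2]>14)&(P[...,2]<62)&(d>0)&(P[...,1]>40)&(P[...,1]<560)&(P[...,0]>300)&(P[...,0]<720)).astype(np.uint8)
    k,L,st,ce=cv2.connectedComponentsWithStats(up); out=[]
    for i in range(1,k):
        m=L==i
        if st[i,4]<150 or st[i,4]>1500: continue
        Q=P[m]; mu=Q[:,:2].mean(0); w,V=np.linalg.eigh(np.cov((Q[:,:2]-mu).T)); a=V[:,1]*np.sign(V[1,1])
        t=(Q[:,:2]-mu)@a; r=(Q[:,:2]-mu)@np.array([-a[1],a[0]])
        c=np.median(im[m],0); print(ce[i].round(),'col',c,'mu',mu.round(),'ang',np.degrees(np.arctan2(a[1],a[0])).round(1),'t',np.percentile(t,[1,99]).round(),'r',np.percentile(r,[2,98]).round(),'z',np.percentile(Q[:,2],98).round(), 'hi-z half',np.median(Q[Q[:,2]>45,:2],0).round())
    return
def rackpose():
    pts={"keeper_lip":(89,185,53),"latch_knob":(67,185,102),"latch_pivot":(-8,185,70),"rack_bay":(37,0,12),"rack":(0,0,0)}
    obs=[]
    for n in("top","side"):
        im,d,s=grab(n)
        for k,X in pts.items():
            q=optics.place_of(n,k)
            if q and q[0]["conf"]>.5: obs.append((n,s,X,np.array(q[0]["at"]),k))
    def f(p,full=False):
        c,si=np.cos(p[2]/100),np.sin(p[2]/100); r=[]
        for n,s,X,a,k in obs:
            W=np.array([p[0]+c*X[0]-si*X[1],p[1]+si*X[0]+c*X[1],X[2]]); r.append(proj(n,s,W)[0]-a)
        return np.array(r) if full else np.ravel(r)
    o=least_squares(f,[520,-186,0],loss='huber'); print(o.x[:2].round(1),'yaw deg',np.degrees(o.x[2]/100).round(2)); 
    for b,e in zip(obs,f(o.x,True)): print(b[0],b[4],e.round(1))
    return o.x
E
python3 - <<'E'
from meas import *
drums(); p=rackpose()
im,d,s=grab("top")
for x,z in((-8,36),(80,50)):
  pass
# rail points by depth
v,u=np.mgrid[200:310,305:470]; P=w_depth("top",s,np.c_[u.ravel(),v.ravel()],d[200:310,305:470].ravel()); 
g=im[200:310,305:470].reshape(-1,3).astype(int)
k=(g.min(1)>110)&(P[:,2]>28)&(P[:,2]<45); X=P[k]; l=cv2.fitLine(X[:,:2].astype(np.float32),cv2.DIST_HUBER,0,.01,.01).ravel(); print(l, X[:,1].min(),X[:,1].max(),np.median(X[:,0]),np.median(X[:,2]))
E
```

```text
[275. 186.] col [104.  90.  77.] mu [688. 127.] ang 108.2 t [-34.  35.] r [-19.  10.] z 62.0 hi-z half [686. 123.]
[192. 210.] col [186.  95.  16.] mu [616. 340.] ang 154.4 t [-46.  36.] r [-28.  21.] z 58.0 hi-z half [617. 343.]
[178. 268.] col [106.  71.  44.] mu [464. 364.] ang 120.9 t [-36.  45.] r [-28.  22.] z 59.0 hi-z half [467. 365.]
[247. 275.] col [106.  71.  44.] mu [451. 190.] ang 102.5 t [-37.  46.] r [-28.  24.] z 58.0 hi-z half [452. 189.]
[127. 283.] col [ 63. 109.  46.] mu [420. 493.] ang 37.0 t [-35.  49.] r [-24.  27.] z 59.0 hi-z half [420. 496.]
[233. 324.] col [164.  52.  31.] mu [326. 218.] ang 147.8 t [-31.  33.] r [-27.  27.] z 59.0 hi-z half [324. 221.]
[ 519.5 -191.6] yaw deg 1.37
top keeper_lip [0.2 2. ]
top latch_knob [-1.  -0.3]
top latch_pivot [ 2.5 -1.4]
top rack_bay [-1.   0.1]
top rack [ 0.  -0.6]
side keeper_lip [-0.  -0.7]
side latch_knob [-0.1  0.2]
side latch_pivot [0.6 2.5]
side rack_bay [-0.1  0.6]
side rack [-1.5  0.2]
[ 4.7463756e-03 -9.9998873e-01  5.1092441e+02 -1.8276065e+02] -349.98166397042604 -9.377454872912908 510.9818178095004 35.09881207555131
```

Request:
send_rows([
  [[0, 0, 0.018, 0.14, -0.195, 0, -1], [0, 0, 0.018, 0.14, -0.195, 0, -1], [0, 0, 0.018, 0.14, -0.195, 0, -1], [0, 0, 0.018, 0.14, -0.195, 0, -1], [0, 0, 0.018, 0.14, -0.195, 0, -1], [0, 0, 0.018, 0.14, -0.195, 0, -1], [0, 0, 0.018, 0.14, -0.195, 0, -1], [0, 0, 0.018, 0.14, -0.195, 0, -1], [0, 0, 0.018, 0.14, -0.195, 0, -1], [0, 0, 0.018, 0.14, -0.195, 0, -1], [0, 0, 0.018, 0.14, -0.195, 0, -1], [0, 0, 0.018, 0.14, -0.195, 0, -1]],
])

```text
time_s: 3.1
ee_pos: [527.5, 72.7, 214.2]
ee_rot: [180.0, 0.0, -179.9]
force: [0.5, 1.0, 0.3]
gripper_width: 91.1
gripper_force: 0.0
```

Request:
send_rows([
  [[0, 0, 0, 0.135, -0.2, 0, -1], [0, 0, 0, 0.135, -0.2, 0, -1], [0, 0, 0, 0, 0, 0, -1], [0, 0, 0, 0, 0, 0, -1]],
])

```text
time_s: 3.5
ee_pos: [580.6, -6.2, 213.5]
ee_rot: [180.0, -0.1, 180.0]
force: [-0.2, 0.9, 0.1]
gripper_width: 91.5
gripper_force: 0.0
```

Run:
```python
from h import *
n="wrist"; im,d,s=grab(n); save('w1.png',im); print(s["ee_pos"],s["ee_rot"],s["qpos"].round(1),optics.camera_info(n)["mount"])
for nm,h in(("latch_knob",102),("keeper_lip",53),("latch_pivot",70),("rack_bay",12)):
    for q in optics.place_of(n,nm): print(nm,round(q["conf"],2),np.round(q["at"]),w_plane(n,s,[q["at"]],h)[0].round(1))
```

```text
[580.59650455  -6.20500884 213.47721317] [ 1.79961503e+02 -6.45041520e-02  1.79959364e+02] [ -1.8  18.9  88.9   0.   72.3 -91.7] [[-4.54146155e-04 -9.70034628e-01 -2.42966283e-01  6.81837192e+01]
 [ 9.99999501e-01 -2.24446192e-04 -9.73078847e-04 -1.63281087e-01]
 [ 8.89387320e-04 -2.42966603e-01  9.70034246e-01 -1.70878356e+02]
 [ 0.00000000e+00  0.00000000e+00  0.00000000e+00  1.00000000e+00]]
latch_knob 0.85 [328. 250.] [588.5  -1.6 102. ]
keeper_lip 0.9 [330. 258.] [608.3   0.9  53. ]
latch_pivot 0.61 [325. 138.] [513.7  -3.   70. ]
rack_bay 0.6 [119. 191.] [ 557.5 -187.2   12. ]
```

View pics/w1.png

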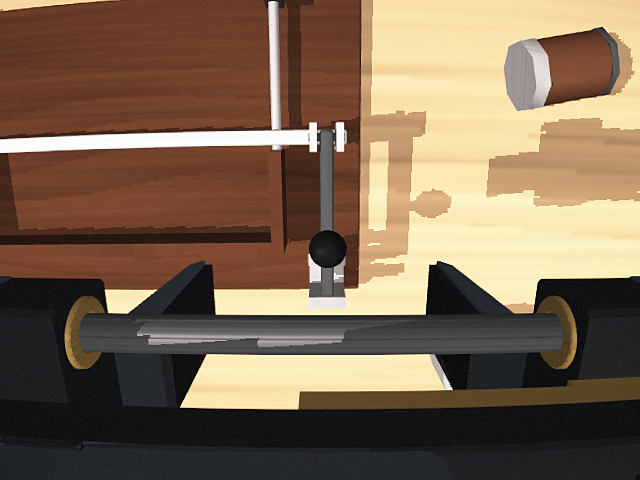

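Wrist view: the knob is at (328,250), the keeper just below it, the rail across at row 140, and drum B at (560,70). Going down to pinch the knob.

Request:
send_rows([
  [[0, 0, 0, 0.016, 0.01, -0.16, -1], [0, 0, 0, 0.016, 0.01, -0.16, -1], [0, 0, 0, 0, 0, -0.16, -1], [0, 0, 0, 0, 0, -0.12, -1], [0, 0, 0, 0, 0, -0.05, -1], [0, 0, 0, 0, 0, 0, 1], [0, 0, 0, 0, 0, 0, 1], [0, 0, 0, 0, 0, 0, 1], [0, 0, 0, 0, 0, 0, 1], [0, 0, 0, 0, 0, 0, 1], [0, 0, 0, 0, 0, 0, 1]],
], grip_force=20)

```text
time_s: 4.85
ee_pos: [587.2, -1.5, 84.4]
ee_rot: [180.0, 0.0, -179.9]
force: [0.3, 0.2, 0.8]
gripper_width: 46.0
gripper_force: 0.0
```

Request:
send_rows([
  [[0, 0, 0, 0, 0, 0, 1], [0, 0, 0, 0, 0, 0, 1], [0, 0, 0, 0, 0, 0, 1], [0, 0, 0, 0, 0, 0, 1], [0, 0, 0, 0, 0, 0, 1], [0, 0, 0, 0, 0, 0, 1]],
])

```text
time_s: 5.45
ee_pos: [586.9, -1.4, 84.0]
ee_rot: [180.0, -0.0, -179.9]
force: [-1.1, 1.3, -0.0]
gripper_width: 24.6
gripper_force: 20.0
```

Request:
send_rows([
  [[0, 0, 0, -0.022, 0, 0.043, 1], [0, 0, 0, -0.027, 0, 0.041, 1], [0, 0, 0, -0.031, 0, 0.038, 1], [0, 0, 0, 0, 0, 0, 1], [0, 0, 0, -0.05, 0, 0, 1], [0, 0, 0, -0.075, 0, 0, 1], [0, 0, 0, -0.075, 0, 0, 1], [0, 0, 0, -0.075, 0, 0, 1], [0, 0, 0, -0.075, 0, 0, 1], [0, 0, 0, -0.06, 0, 0, 1], [0, 0, 0, -0.04, 0, 0, 1], [0, 0, 0, 0, 0, 0, 1]],
])

```text
time_s: 6.65
ee_pos: [480.6, -2.1, 108.8]
ee_rot: [-179.9, 0.1, -179.9]
force: [1.8, -3.7, -0.5]
gripper_width: 24.3
gripper_force: 20.0
```

Request:
send_rows([
  [[0, 0, 0, 0.031, 0, -0.038, 1], [0, 0, 0, 0.027, 0, -0.041, 1], [0, 0, 0, 0.022, 0, -0.04, 1], [0, 0, 0, 0, 0, 0, -0.3], [0, 0, 0, 0, 0, 0, -0.3], [0, 0, 0, 0, 0, 0, -0.3], [0, 0, 0, 0, 0, 0.1, -0.3], [0, 0, 0, 0, 0, 0.2, -0.3], [0, 0, 0, 0, 0, 0.2, -1], [0, 0, 0, 0, 0.2, 0.2, -1], [0, 0, 0, -0.1, 0.2, 0.2, -1], [0, 0, 0, -0.1, 0.2, 0, -1]],
])

```text
time_s: 7.85
ee_pos: [462.5, 108.8, 258.0]
ee_rot: [179.8, 0.6, 180.0]
force: [0.4, 0.7, -0.8]
gripper_width: 88.4
gripper_force: 0.0
```

Run:
```python
from meas import *
im,d,s=grab("top"); save('top2.png',im[150:350,80:480])
for nm,h in(("latch_knob",102),("latch_pivot",70),("rack_bay",12)):
    for q in optics.place_of("top",nm): print(nm,round(q["conf"],2),np.round(q["at"]),w_plane("top",s,[q["at"]],h)[0].round(1))
im,d,s=grab("wrist"); save('w2.png',im); print(s["ee_pos"],s["ee_rot"])
for nm in("drum1_mid","drum2_mid","drum3_mid"):
  for q in optics.place_of("wrist",nm): print(nm,round(q["conf"],2),np.round(q["at"]),w_plane("wrist",s,[q["at"]],27)[0].round(1))
drums()
```

```text
latch_knob 0.63 [323. 254.] [498.4   0.  102. ]
rack_bay 0.66 [396. 241.] [ 554.4 -193.5   12. ]
[459.66338454 107.88563334 253.27915648] [-1.79999197e+02 -7.66024346e-04 -1.79769429e+02]
drum2_mid 0.88 [408. 206.] [455.6 190.4  27. ]
drum2_mid 0.67 [447.  52.] [316.7 219.2  27. ]
drum3_mid 0.58 [585. 224.] [471.1 369.3  27. ]
[275. 186.] col [107.  94.  81.] mu [688. 128.] ang 105.1 t [-34.  35.] r [-22.  10.] z 61.0 hi-z half [686. 127.]
[192. 210.] col [196. 100.  16.] mu [616. 340.] ang 154.3 t [-46.  36.] r [-28.  21.] z 58.0 hi-z half [617. 343.]
[178. 268.] col [110.  73.  45.] mu [464. 364.] ang 121.5 t [-35.  45.] r [-28.  23.] z 58.0 hi-z half [467. 364.]
[127. 284.] col [62. 87. 41.] mu [420. 493.] ang 36.4 t [-35.  47.] r [-24.  27.] z 58.0 hi-z half [422. 495.]
[255. 276.] col [106.  70.  45.] mu [449. 169.] ang 12.2 t [-18.  24.] r [-17.  18.] z 59.0 hi-z half [453. 171.]
[231. 325.] col [170.5  50.   31. ] mu [325. 222.] ang 1.7 t [-24.  35.] r [-22.  24.] z 58.0 hi-z half [323. 222.]
```

View pics/w2.png

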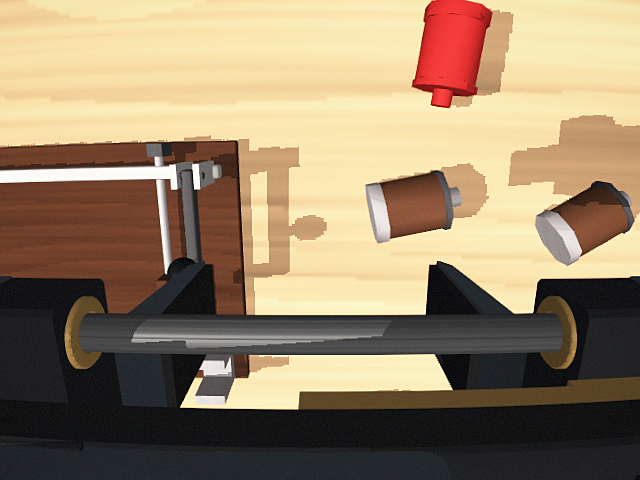

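View pics/top2.png

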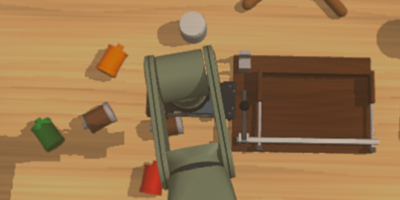

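Wrist view: the rail is open and the latch is down. Drum B is at (408,206), drum A at (585,224); the red look-alike at (447,52) stays untouched. Next I'll turn and lean the tool over drum B.

Request:
send_rows([
  [[0, 0, -0.0867, 0, 0.035, -0.03, -1], [0, 0, -0.0867, 0, 0.035, -0.03, -1], [0, 0, -0.0867, 0, 0.035, -0.03, -1], [0, 0, -0.0867, 0, 0.035, -0.03, -1], [0, 0, -0.0867, 0, 0.035, -0.03, -1], [0, 0, -0.0867, 0, 0.035, -0.03, -1], [0, 0, -0.0867, 0, 0.035, -0.03, -1], [0, 0, -0.0867, 0, 0.035, -0.03, -1], [0, 0, -0.0867, 0, 0.035, -0.03, -1], [0, 0, -0.0867, 0, 0.035, -0.03, -1], [0, 0, 0, 0, 0, 0, -1]],
])

```text
time_s: 9.4
ee_pos: [460.2, 176.8, 192.1]
ee_rot: [-179.9, 0.0, 102.0]
force: [-0.6, -1.0, 0.4]
gripper_width: 91.2
gripper_force: 0.0
```

```bash
cat > log.py <<'E'
from h import *
import json
s=env.state(); r=[*s["qpos"],*s["ee_pos"],*s["ee_rot"]]; open('q.txt','a').write(json.dumps([float(x) for x in r])+'\n'); print(np.round(r,1),s["force"].round(1),s["time_s"])
E
python3 log.py
```

```text
[  19.7   11.9  101.9    0.    66.3    7.6  460.2  176.8  192.1 -179.9
    0.   102. ] [-0.6 -1.   0.4] 9.4
```

Request:
send_rows([
  [[-0.0826, -0.0176, 0, -0.018, 0.073, -0.1, -1], [-0.0826, -0.0176, 0, -0.018, 0.073, -0.1, -1], [-0.0826, -0.0176, 0, -0.018, 0.073, -0.1, -1], [-0.0826, -0.0176, 0, -0.018, 0.073, -0.1, -1], [-0.0826, -0.0176, 0, -0.018, 0.073, -0.1, -1], [0, 0, 0, 0, 0, 0, -1], [0, 0, 0, 0, 0, 0, -1]],
])

```text
time_s: 10.1
ee_pos: [442.3, 250.3, 92.0]
ee_rot: [-179.7, 38.1, 102.4]
force: [0.6, -0.6, 1.4]
gripper_width: 91.0
gripper_force: 0.0
```

```bash
python3 log.py
python3 - <<'E'
from h import *
im,d,s=grab("wrist"); save('w3.png',im)
print(proj("wrist",s,[[455,190,27],[455+.208*35,190-.978*35,27],[455-.208*35,190+.978*35,27]]).round())
for q in optics.place_of("wrist","drum2_mid"): print(round(q["conf"],2),np.round(q["at"]),w_plane("wrist",s,[q["at"]],27)[0].round(1))
for q in optics.silhouettes("wrist","drum2_mid"):
    P,_=mask_pts("wrist",s,q["mask"],d); P=P[P[:,2]>10]; mu=P[:,:2].mean(0); w,V=np.linalg.eigh(np.cov((P[:,:2]-mu).T)); print(np.round(q["at"]),mu.round(1),P[:,2].max().round(),np.degrees(np.arctan2(V[1,1],V[0,1])).round(1))
E
```

```text
[  47.5   31.    99.8  -31.1   76.    50.2  442.3  250.3   92.  -179.7
   38.1  102.4] [ 0.6 -0.6  1.4] 10.1
[[320. 259.]
 [320. 288.]
 [321. 224.]]
0.7 [ 78. 192.] [313.8 221.7  27. ]
[322. 250.] [450.7 211.8] 144.0 101.8
[ 78. 193.] [322.1 237.7] 56.0 163.8
```

View pics/w3.png

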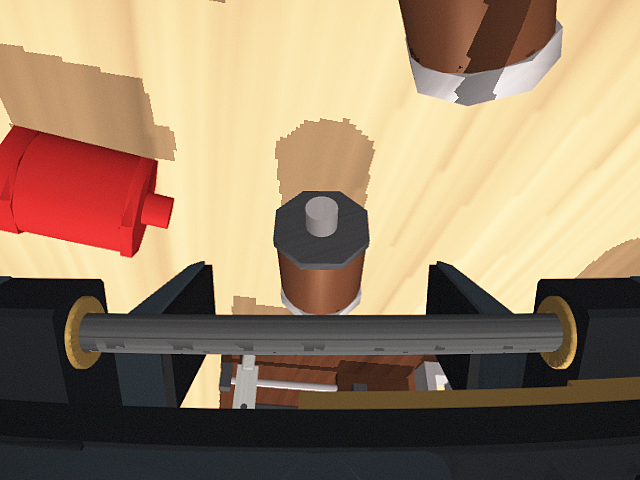

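The wrist view shows drum B centred between the fingers at (321,255) with its stub facing the tool. Moving in and gripping.

Request:
send_rows([
  [[0, 0, 0, 0.016, -0.075, -0.098, -1], [0, 0, 0, 0.016, -0.075, -0.098, -1], [0, 0, 0, 0.016, -0.075, -0.098, -1], [0, 0, 0, 0.016, -0.075, -0.088, -1], [0, 0, 0, 0, 0, 0, 1], [0, 0, 0, 0, 0, 0, 1], [0, 0, 0, 0, 0, 0, 1], [0, 0, 0, 0, 0, 0, 1], [0, 0, 0, 0, 0, 0, 1], [0, 0, 0, 0, 0, 0, 1], [0, 0, 0, 0, 0, 0, 1], [0, 0, 0, 0, 0, 0, 1]],
], grip_force=30)

```text
time_s: 11.45
ee_pos: [455.4, 190.9, 17.5]
ee_rot: [179.9, 38.0, 102.0]
force: [-1.4, 3.2, 5.7]
gripper_width: 53.7
gripper_force: 30.0
```

```bash
python3 log.py
cat > kin.py <<'E'
from h import *
import json
from scipy.optimize import least_squares
D=[json.loads(l) for l in open('q.txt')]
D+=[[69.498,18.351,89.707,0,72.044,-1.145,190.4,542.02,213.12,-179.9,0,160.64],[-1.8,18.9,88.9,0,72.3,-91.7,580.6,-6.2,213.48,180,-.06,179.96]]
D=np.array(D)
def fk(q,p,s4,s6,c):
    q=np.radians(q); E=lambda a,t:Rn.from_euler(a,t)
    R=E('z',q[0])*E('y',q[1]); x=np.array([p[0],0,p[1]]); x=E('z',q[0]).apply(x)+R.apply([0,0,p[2]])
    R=R*E('y',q[2]); x=x+R.apply([p[3],0,p[4]]); R=R*E('z',s4*q[3])*E('y',q[4]); R2=R*E('z',s6*q[5])*E('z',c)
    return x+R2.apply([0,0,p[5]]),R2
def res(p,s4,s6,c):
    r=[]
    for d in D:
        x,R=fk(d[:6],p,s4,s6,c); r+=[*(x-d[6:9])/1,*((R.inv()*Rn.from_euler('xyz',d[9:],degrees=True)).as_rotvec()*200)]
    return np.array(r)
def fit():
    best=None
    for s4 in(1,-1):
        for s6 in(1,-1):
            for c in(0,np.pi/2,np.pi,-np.pi/2):
                o=least_squares(res,[0,300,400,0,400,250],args=(s4,s6,c),x_scale=100)
                if best is None or o.cost<best[0]: best=(o.cost,o.x,s4,s6,c)
    return best
def ik(xt,Rt,b,q0):
    f=lambda q:np.r_[fk(q,*b[1:])[0]-xt,(fk(q,*b[1:])[1].inv()*Rt).as_rotvec()*200]
    lo=np.array([-177,-48,12.3,-77,2.9,-146]);hi=np.array([177,115,149,257,150,146])
    return min((least_squares(f,np.clip(q,lo+1,hi-1),bounds=(lo,hi),x_scale=30) for q in q0),key=lambda o:o.cost)
E
python3 -c "
from kin import *
b=fit();print(b)
print(res(*b[1:]).reshape(-1,6).round(1))"
```

```text
[ 42.5  34.5 108.  -36.2  64.2  54.3 455.4 190.9  17.5 179.9  38.  102. ] [-1.4  3.2  5.7] 11.45
(np.float64(208.35549395925614), array([  7.75864275, 140.59622522, 576.86264784,  33.475399  ,
       415.99981947, 313.99399084]), 1, 1, 1.5707963267948966)
[[  4.3 -10.7   0.2   0.    0.   -0. ]
 [  1.6   0.8  -1.1   0.    0.    0. ]
 [ -0.8  -0.8   0.8   0.    0.    0. ]
 [ 10.6  -4.4   0.2  -0.   -0.    0. ]
 [ -1.  -12.   -0.2   0.   -0.1  -0.2]]
```

```bash
cat > place.py <<'E'
from kin import *
def plan(qn,tcp,rot,drum,ang,targets,psis):
    b=fit(); R0=Rn.from_euler('xyz',rot,degrees=True); a=np.array([np.cos(np.radians(ang)),np.sin(np.radians(ang)),0])
    c=np.cross(a,[0,0,1.]); F=Rn.from_rotvec(np.pi/2*c)  # a->up
    assert np.allclose(F.apply(a),[0,0,1],atol=1e-6); off=np.array(tcp)-drum
    for T in targets:
      for psi in psis:
        Q=Rn.from_euler('z',psi-ang,degrees=True)*F; R=Q*R0; X=np.array(T)+Q.apply(off); o=ik(X,R,b,[qn,[-20,30,120,0,20,70],[-20,30,120,-60,60,50],[-20,30,120,60,60,50]])
        print(T,psi,'tcp',X.round(1),'rpy',R.as_euler('xyz',degrees=True).round(1),'q',o.x.round(),'err',round(o.cost,2))
E
python3 - <<'E'
from place import *
s=env.state()
T=[[p[0],p[1],h] for p in([557,-250],[557,-127]) for h in(50,140)]
plan(s["qpos"],s["ee_pos"],s["ee_rot"],np.array([455,190,27.]),102,T,[0,30,60,90])
E
```

```text
[557, -250, 50] 0 tcp [ 566.5 -250.6   50.8] rpy [ 1.799e+02 -5.200e+01  1.000e-01] q [-38.  29. 130. 127.  37. -69.] err 0.0
[557, -250, 50] 30 tcp [ 565.5 -245.8   50.8] rpy [179.9 -52.   30.1] q [-46.  34. 116.  79.  51. -51.] err 0.0
[557, -250, 50] 60 tcp [ 562.2 -242.1   50.8] rpy [179.9 -52.   60.1] q [-46.  41.  98.  53.  71. -48.] err 0.0
[557, -250, 50] 90 tcp [ 557.6 -240.5   50.8] rpy [179.9 -52.   90.1] q [-41.  48.  81.  36.  91. -54.] err 0.0
[557, -250, 140] 0 tcp [ 566.5 -250.6  140.8] rpy [ 1.799e+02 -5.200e+01  1.000e-01] q [-38.  18. 126. 106.  30. -44.] err 0.0
[557, -250, 140] 30 tcp [ 565.5 -245.8  140.8] rpy [179.9 -52.   30.1] q [-46.  25. 112.  70.  55. -36.] err 0.0
[557, -250, 140] 60 tcp [ 562.2 -242.1  140.8] rpy [179.9 -52.   60.1] q [-46.  34.  95.  51.  78. -40.] err 0.0
[557, -250, 140] 90 tcp [ 557.6 -240.5  140.8] rpy [179.9 -52.   90.1] q [-41.  42.  77.  37.  98. -49.] err 0.0
[557, -127, 50] 0 tcp [ 566.5 -127.6   50.8] rpy [ 1.799e+02 -5.200e+01  1.000e-01] q [-22.  27. 138. 152.  38. -81.] err 0.0
[557, -127, 50] 30 tcp [ 565.5 -122.8   50.8] rpy [179.9 -52.   30.1] q [-35.  30. 127.  95.  46. -60.] err 0.0
[557, -127, 50] 60 tcp [ 562.2 -119.1   50.8] rpy [179.9 -52.   60.1] q [-37.  36. 110.  61.  63. -52.] err 0.0
[557, -127, 50] 90 tcp [ 557.6 -117.5   50.8] rpy [179.9 -52.   90.1] q [-33.  43.  93.  42.  82. -54.] err 0.0
[557, -127, 140] 0 tcp [ 566.5 -127.6  140.8] rpy [ 1.799e+02 -5.200e+01  1.000e-01] q [-22.  14. 133. 134.  24. -60.] err 0.0
[557, -127, 140] 30 tcp [ 565.5 -122.8  140.8] rpy [179.9 -52.   30.1] q [-35.  20. 123.  81.  46. -40.] err 0.0
[557, -127, 140] 60 tcp [ 562.2 -119.1  140.8] rpy [179.9 -52.   60.1] q [-37.  28. 107.  57.  69. -41.] err 0.0
[557, -127, 140] 90 tcp [ 557.6 -117.5  140.8] rpy [179.9 -52.   90.1] q [-33.  36.  90.  41.  89. -47.] err 0.0
```

Request:
send_rows([
  [[0, 0, 0, 0, 0, 0.1, 1], [0, 0, 0, 0, 0, 0.2, 1], [0, 0, 0, 0, 0, 0.2, 1], [0, 0, 0, 0, 0, 0.2, 1], [0, 0, 0, 0, 0, 0.15, 1], [0.0815, 0.0173, 0, 0, 0, 0, 1], [0.0815, 0.0173, 0, 0, 0, 0, 1], [0.0815, 0.0173, 0, 0, 0, 0, 1], [0.0815, 0.0173, 0, 0, 0, 0, 1], [0.0815, 0.0173, 0, 0, 0, 0, 1], [0.0815, 0.0173, 0, 0, 0, 0, 1]],
])

```text
time_s: 12.55
ee_pos: [454.6, 190.3, 187.0]
ee_rot: [179.9, -7.3, 102.1]
force: [-0.3, -0.3, -4.0]
gripper_width: 53.3
gripper_force: 30.0
```

Request:
send_rows([
  [[0.0815, 0.0173, 0, 0.06, -0.2, 0, 1], [0.0815, 0.0173, 0, 0.06, -0.2, 0, 1], [0.0815, 0.0173, 0, 0.06, -0.2, 0, 1], [0.0815, 0.0173, 0, 0.06, -0.2, 0, 1], [0.0815, 0.0173, 0, 0.06, -0.2, 0, 1], [0.0815, 0.0173, 0, 0.06, -0.2, 0, 1], [0, 0, -0.0667, 0.08, -0.2, 0, 1], [0, 0, -0.0667, 0, -0.14, 0, 1], [0, 0, 0, 0, 0, 0, 1], [0, 0, 0, 0, 0, 0, 1]],
])

```text
time_s: 13.55
ee_pos: [541.8, -116.1, 185.7]
ee_rot: [-179.9, -51.5, 89.9]
force: [0.7, 0.6, -3.4]
gripper_width: 53.4
gripper_force: 30.0
```

```bash
python3 log.py
python3 - <<'E'
from h import *
im,d,s=grab("wrist"); save('w4.png',im)
E
```

```text
[ -35.9   32.9   89.2   39.4   93.4  -46.5  541.8 -116.1  185.7 -179.9
  -51.5   89.9] [ 0.7  0.6 -3.4] 13.55
```

View pics/w4.png

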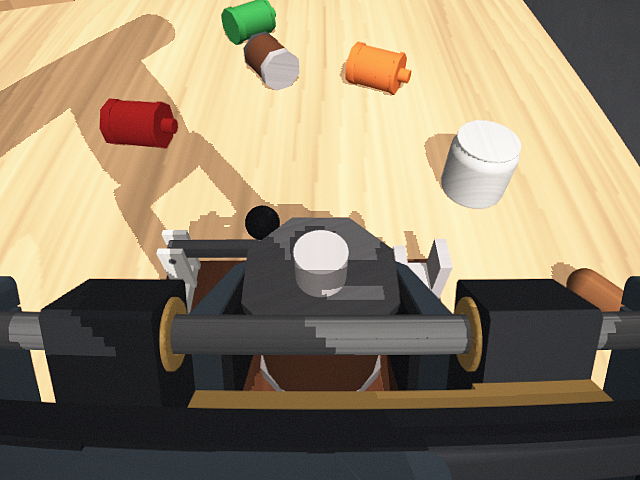

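Wrist view: the drum is held upright with its stub at (320,262), above the rack; the knob is at (262,222). Drum A, now at (270,60), may have moved, so I'll remeasure it later. Lowering.

Request:
send_rows([
  [[0, 0, 0, 0, 0, -0.2, 1], [0, 0, 0, 0, 0, -0.2, 1], [0, 0, 0, 0, 0, -0.15, 1], [0, 0, 0, 0, 0, -0.06, 1], [0, 0, 0, 0, 0, -0.04, 1], [0, 0, 0, 0, 0, -0.025, 1], [0, 0, 0, 0, 0, 0, 1], [0, 0, 0, 0, 0, 0, 1]],
])

```text
time_s: 14.4
ee_pos: [542.8, -115.6, 52.7]
ee_rot: [179.8, -51.5, 90.2]
force: [0.6, -0.8, -2.6]
gripper_width: 53.5
gripper_force: 30.0
```

Request:
send_rows([
  [[0, 0, 0, 0, 0, -0.01, 1], [0, 0, 0, 0, 0, 0, 1], [0, 0, 0, 0, 0, 0, 1]],
])

```text
time_s: 14.7
ee_pos: [542.3, -115.5, 50.0]
ee_rot: [180.0, -51.5, 90.1]
force: [0.5, -0.3, -3.7]
gripper_width: 53.5
gripper_force: 30.0
```

Request:
send_rows([
  [[0, 0, 0, 0, 0, -0.006, 1], [0, 0, 0, 0, 0, -0.005, 1], [0, 0, 0, 0, 0, 0, 1], [0, 0, 0, 0, 0, 0, 1]],
])

```text
time_s: 15.1
ee_pos: [542.4, -115.5, 48.1]
ee_rot: [179.9, -51.6, 90.1]
force: [-0.3, -1.9, 1.8]
gripper_width: 53.5
gripper_force: 30.0
```

Request:
send_rows([
  [[0, 0, 0, 0, 0, 0, -0.4], [0, 0, 0, 0, 0, 0, -0.4], [0, 0, 0, 0, 0, 0, -0.4], [0, 0, 0, 0, 0, 0, -0.4], [0, 0, 0, 0, -0.04, 0.031, -0.4], [0, 0, 0, 0, -0.079, 0.062, -0.4], [0, 0, 0, 0, -0.1, 0.08, -0.4], [0, 0, 0, 0, -0.12, 0.1, -0.4], [0, 0, 0, 0, -0.12, 0.1, -0.4], [0, 0, 0, 0, -0.05, 0.2, -1], [0, 0, 0, 0, 0, 0.2, -1], [0, 0, 0, 0, 0, 0, -1]],
])

```text
time_s: 16.3
ee_pos: [543.7, -219.1, 207.7]
ee_rot: [179.2, -51.2, 90.7]
force: [0.4, -0.9, 0.0]
gripper_width: 84.9
gripper_force: 0.0
```

```bash
python3 log.py
python3 - <<'E'
from meas import *
drums()
im,d,s=grab("wrist"); save('w5.png',im)
for n in("top","side"):
  im,d,s=grab(n)
  for q in optics.place_of(n,"drum1_mid")+optics.place_of(n,"drum2_mid"): print(n,round(q["conf"],2),np.round(q["at"]),w_plane(n,s,[q["at"]],47 if q["at"][0]>300 and n=="top" else 27)[0].round(1))
E
```

```text
[ -42.5   36.9   77.6   36.3  102.5  -46.9  543.7 -219.1  207.7  179.2
  -51.2   90.7] [ 0.4 -0.9  0. ] 16.3
[274. 186.] col [118. 102.  86.] mu [687. 131.] ang 101.5 t [-35.  34.] r [-22.  10.] z 62.0 hi-z half [685. 130.]
[192. 210.] col [209. 107.  18.] mu [616. 340.] ang 154.4 t [-46.  36.] r [-28.  21.] z 58.0 hi-z half [616. 343.]
[178. 268.] col [120.  81.  50.] mu [464. 364.] ang 121.4 t [-35.  45.] r [-28.  23.] z 58.0 hi-z half [466. 365.]
[127. 283.] col [ 71. 122.  52.] mu [420. 493.] ang 36.6 t [-35.  48.] r [-24.  27.] z 58.0 hi-z half [420. 495.]
[233. 324.] col [145.  53.  33.] mu [326. 218.] ang 148.3 t [-31.  33.] r [-27.  27.] z 58.0 hi-z half [324. 220.]
top 0.78 [369. 244.] [ 537.9 -119.4   47. ]
top 0.68 [232. 330.] [311.9 223.   27. ]
side 0.36 [241. 214.] [313.  228.5  27. ]
```

View pics/w5.png

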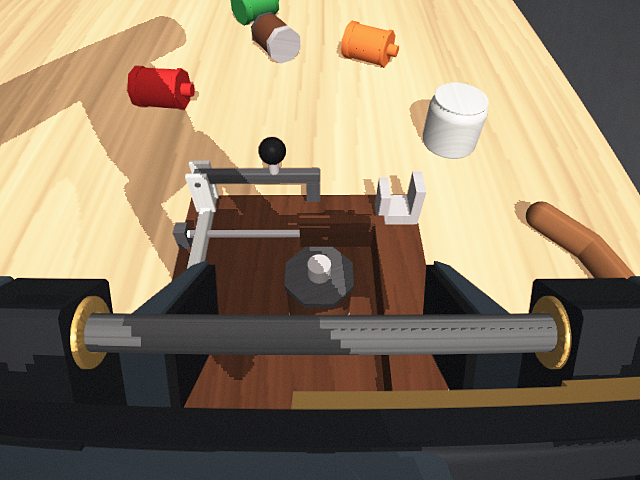

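Drum B stands upright in the rack at (320,275). Drum A hasn't moved: (467,365), axis 121°. Going for A.

Request:
send_rows([
  [[0, 0, 0.0872, -0.03, 0.2, 0.1, -1], [0, 0, 0.0872, -0.03, 0.2, 0.1, -1], [0, 0, 0.0872, -0.03, 0.2, 0.1, -1], [0, 0, 0.0872, -0.03, 0.2, 0.1, -1], [-0.0711, -0.0434, 0, -0.035, 0.2, 0, -1], [-0.0711, -0.0434, 0, -0.035, 0.2, 0, -1], [-0.0711, -0.0434, 0, -0.035, 0.2, 0, -1], [-0.0711, -0.0434, 0, -0.035, 0.2, 0, -1], [-0.0711, -0.0434, 0, -0.035, 0.2, 0, -1], [-0.0711, -0.0434, 0, -0.035, 0.2, 0, -1]],
])

```text
time_s: 17.7
ee_pos: [475.8, 184.1, 282.7]
ee_rot: [179.9, -6.3, 121.4]
force: [1.1, -0.2, -1.5]
gripper_width: 90.9
gripper_force: 0.0
```

Request:
send_rows([
  [[-0.0711, -0.0434, 0, -0.035, 0.2, 0, -1], [-0.0711, -0.0434, 0, -0.035, 0.2, 0, -1], [-0.0711, -0.0434, 0, -0.035, 0.2, 0, -1], [-0.0711, -0.0434, 0, -0.035, 0.2, 0, -1], [-0.0711, -0.0434, 0, -0.035, 0.2, 0, -1], [-0.0711, -0.0434, 0, -0.035, 0.2, 0, -1], [0, 0, 0, 0, 0, -0.1, -1], [0, 0, 0, 0, 0, 0, -1], [0, 0, 0, 0, 0, 0, -1]],
])

```text
time_s: 18.6
ee_pos: [434.3, 422.2, 262.0]
ee_rot: [-179.8, 38.5, 121.5]
force: [0.3, -0.8, 0.3]
gripper_width: 91.4
gripper_force: 0.0
```

```bash
python3 log.py
python3 - <<'E'
from h import *
im,d,s=grab("wrist"); save('w6.png',im)
for nm in("drum1_mid","drum3_mid"):
  for q in optics.place_of("wrist",nm): print(round(q["conf"],2),np.round(q["at"]),w_plane("wrist",s,[q["at"]],27)[0].round(1))
c=np.array([467,365.5,27]);a=np.array([-.521,.854,0]);print(proj("wrist",s,[c,c-35*a,c+35*a+[0,0,0]]).round())
E
```

```text
[  60.6   29.1   76.   -33.    95.2   32.1  434.3  422.2  262.  -179.8
   38.5  121.5] [ 0.3 -0.8  0.3] 18.6
0.52 [278. 324.] [629.5 -38.7  27. ]
0.95 [323. 105.] [469.6 367.3  27. ]
0.67 [432. 185.] [621.6 343.6  27. ]
0.3 [278. 327.] [636.2 -50.2  27. ]
[[320. 105.]
 [320. 136.]
 [319.  70.]]
```

View pics/w6.png

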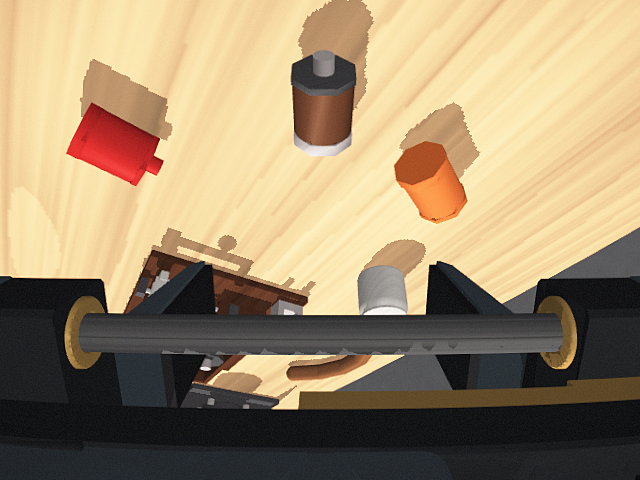

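Drum A (brown, grey foot) is at (323,100), in line with the tool. Going in.

Request:
send_rows([
  [[0, 0, 0, 0.008, -0.01, -0.2, -1], [0, 0, 0, 0, 0, -0.2, -1], [0, 0, 0, 0, 0, -0.2, -1], [0, 0, 0, 0, 0, -0.2, -1], [0, 0, 0, 0, 0, -0.03, -1], [0, 0, 0, 0.04, -0.066, -0.098, -1], [0, 0, 0, 0.04, -0.066, -0.098, -1], [0, 0, 0, 0.04, -0.066, -0.098, -1], [0, 0, 0, 0.04, -0.066, -0.09, -1], [0, 0, 0, 0, 0, 0, -1], [0, 0, 0, 0, 0, 0, 1]],
])

```text
time_s: 19.85
ee_pos: [469.1, 368.6, 21.5]
ee_rot: [179.8, 38.4, 121.2]
force: [-0.8, 0.2, 0.2]
gripper_width: 85.9
gripper_force: 0.0
```

Request:
send_rows([
  [[0, 0, 0, 0, 0, 0, 1], [0, 0, 0, 0, 0, 0, 1], [0, 0, 0, 0, 0, 0, 1], [0, 0, 0, 0, 0, 0, 1], [0, 0, 0, 0, 0, 0, 1], [0, 0, 0, 0, 0, 0, 1], [0, 0, 0, 0, 0, 0, 1], [0, 0, 0, 0, 0, 0, 1]],
], grip_force=30)

```text
time_s: 20.65
ee_pos: [468.0, 368.7, 19.7]
ee_rot: [180.0, 38.4, 121.4]
force: [-1.4, 3.5, 4.0]
gripper_width: 53.8
gripper_force: 30.0
```

Request:
send_rows([
  [[0, 0, 0, 0, 0, 0.1, 1], [0, 0, 0, 0, 0, 0.2, 1], [0, 0, 0, 0, 0, 0.2, 1], [0, 0, 0, 0, 0, 0.2, 1], [0, 0, 0, 0, 0, 0.2, 1], [0.0711, 0.0434, 0, 0, 0, 0, 1], [0.0711, 0.0434, 0, 0, 0, 0, 1], [0.0711, 0.0434, 0, 0, 0, 0, 1], [0.0711, 0.0434, 0, 0, 0, 0, 1], [0.0711, 0.0434, 0, 0.04, -0.2, 0, 1], [0.0711, 0.0434, 0, 0.04, -0.2, 0, 1], [0.0711, 0.0434, 0, 0.04, -0.2, 0, 1]],
])

```text
time_s: 21.85
ee_pos: [491.0, 246.3, 200.5]
ee_rot: [179.9, -14.3, 121.6]
force: [0.6, -1.1, -2.9]
gripper_width: 53.5
gripper_force: 30.0
```

Request:
send_rows([
  [[0.0711, 0.0434, 0, 0.04, -0.2, 0, 1], [0.0711, 0.0434, 0, 0.04, -0.2, 0, 1], [0.0711, 0.0434, 0, 0.04, -0.2, 0, 1], [0.0711, 0.0434, 0, 0.04, -0.2, 0, 1], [0.0711, 0.0434, 0, 0.04, -0.2, 0, 1], [0, 0, -0.0872, 0.055, -0.2, 0, 1], [0, 0, -0.0872, 0, -0.2, 0, 1], [0, 0, -0.0872, 0, -0.2, 0, 1], [0, 0, -0.0872, 0, -0.2, 0, 1], [0, 0, 0, 0, -0.2, 0, 1], [0, 0, 0, 0, 0, 0, 1]],
])

```text
time_s: 22.95
ee_pos: [542.0, -157.5, 198.6]
ee_rot: [179.9, -51.3, 89.8]
force: [0.1, 0.7, -4.1]
gripper_width: 53.7
gripper_force: 30.0
```

```bash
python3 log.py
```

```text
[ -38.8   34.    84.8   38.    97.2  -46.3  542.  -157.5  198.6  179.9
  -51.3   89.8] [ 0.1  0.7 -4.1] 22.95
```

Request:
send_rows([
  [[0, 0, 0, 0, -0.2, 0, 1], [0, 0, 0, 0, -0.15, 0, 1], [0, 0, 0, 0, -0.07, 0, 1], [0, 0, 0, 0, 0, -0.15, 1], [0, 0, 0, 0, 0, -0.2, 1], [0, 0, 0, 0, 0, -0.2, 1], [0, 0, 0, 0, 0, -0.1, 1], [0, 0, 0, 0, 0, -0.05, 1], [0, 0, 0, 0, 0, -0.03, 1], [0, 0, 0, 0, 0, 0, 1], [0, 0, 0, 0, 0, 0, 1]],
])

```text
time_s: 24.05
ee_pos: [543.5, -236.3, 54.7]
ee_rot: [179.8, -51.4, 90.2]
force: [0.9, -0.8, -1.8]
gripper_width: 53.9
gripper_force: 30.0
```

Request:
send_rows([
  [[0, 0, 0, 0, 0, -0.015, 1], [0, 0, 0, 0, 0, -0.008, 1], [0, 0, 0, 0, 0, 0, 1], [0, 0, 0, 0, 0, 0, 1]],
])

```text
time_s: 24.45
ee_pos: [543.3, -236.3, 50.0]
ee_rot: [179.8, -51.5, 90.2]
force: [1.3, -2.5, 4.9]
gripper_width: 53.5
gripper_force: 30.0
```

Request:
send_rows([
  [[0, 0, 0, 0, 0, 0, -0.4], [0, 0, 0, 0, 0, 0, -0.4], [0, 0, 0, 0, 0, 0, -0.4], [0, 0, 0, 0, 0, 0, -0.4], [0, 0, 0, 0, -0.04, 0.031, -0.4], [0, 0, 0, 0, -0.079, 0.062, -0.4], [0, 0, 0, 0, -0.1, 0.08, -0.4], [0, 0, 0, 0, -0.12, 0.1, -0.4], [0, 0, 0, 0, -0.12, 0.1, -0.4], [0, 0, 0, 0, -0.05, 0.2, -0.4], [0, 0, 0, 0, 0, 0.2, -0.4], [0, 0, 0, 0, 0, 0, -0.4]],
])

```text
time_s: 25.65
ee_pos: [543.9, -339.7, 209.5]
ee_rot: [179.2, -51.1, 90.7]
force: [-0.4, -0.2, -0.5]
gripper_width: 64.2
gripper_force: 0.0
```

```bash
python3 log.py
python3 - <<'E'
from h import *
im,d,s=grab("wrist"); save('w7.png',im)
for q in optics.place_of("wrist","drum1_mid"): print(round(q["conf"],2),np.round(q["at"]),w_plane("wrist",s,[q["at"]],47)[0].round(1))
for nm,h in(("latch_knob",102),("latch_pivot",70)):
  for q in optics.place_of("wrist",nm): print(nm,round(q["conf"],2),np.round(q["at"]),w_plane("wrist",s,[q["at"]],h)[0].round(1))
E
```

```text
[ -48.8   44.7   61.6   34.   112.5  -47.   543.9 -339.7  209.5  179.2
  -51.1   90.7] [-0.4 -0.2 -0.5] 25.65
latch_knob 0.84 [279.  81.] [498.4  -2.4 102. ]
latch_pivot 0.92 [215. 108.] [420.5  -6.1  70. ]
```

View pics/w7.png

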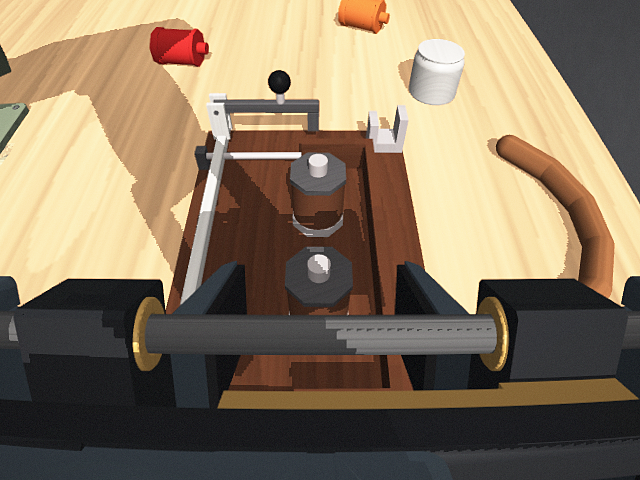

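Both drums stand upright in the rack, at (318,185) and (320,290). The knob is at (279,81). Going back to pinch it.

Request:
send_rows([
  [[-0.0946, 0, 0, 0, 0.15, 0, -0.4], [-0.0946, 0, 0, 0, 0.15, 0, -0.4], [-0.0946, 0, 0, 0, 0.15, 0, -0.4], [-0.0946, 0, 0, 0, 0.15, 0, -0.4], [-0.0946, 0, 0, 0, 0.15, 0, -0.4], [-0.0946, 0, 0, 0, 0.15, 0, -0.4], [0, 0, 0.0909, -0.021, 0.072, 0, -0.4], [0, 0, 0.0909, -0.021, 0.072, 0, -0.4], [0, 0, 0.0909, -0.021, 0.072, 0, -0.4], [0, 0, 0.0909, -0.021, 0.072, 0, -0.4], [0, 0, 0.0909, -0.021, 0.072, 0, -0.4]],
])

```text
time_s: 26.95
ee_pos: [520.7, -84.8, 201.8]
ee_rot: [-179.8, -0.6, 131.3]
force: [-0.0, 0.0, -0.0]
gripper_width: 64.1
gripper_force: 0.0
```

Request:
send_rows([
  [[0, 0, 0.0909, -0.021, 0.072, 0, -0.4], [0, 0, 0.0909, -0.021, 0.072, 0, -0.4], [0, 0, 0.0909, -0.021, 0.072, 0, -0.4], [0, 0, 0.0909, -0.021, 0.072, 0, -0.4], [0, 0, 0.0909, -0.021, 0.072, 0, -0.4], [0, 0, 0.0909, -0.021, 0.072, 0, -0.4], [0, 0, 0, 0, 0, 0, -0.4], [0, 0, 0, 0, 0, 0, -0.4], [0, 0, 0, 0, 0, 0, -0.4]],
])

```text
time_s: 27.85
ee_pos: [496.7, 0.1, 202.8]
ee_rot: [-179.9, -0.5, 179.9]
force: [0.5, 0.6, 0.7]
gripper_width: 63.8
gripper_force: 0.0
```

```bash
python3 log.py
python3 - <<'E'
from h import *
im,d,s=grab("wrist")
for nm,h in(("latch_knob",102),("latch_pivot",70)):
  for q in optics.place_of("wrist",nm): print(nm,round(q["conf"],2),np.round(q["at"]),w_plane("wrist",s,[q["at"]],h)[0].round(1))
E
```

```text
[-1.300e+00  1.200e+01  1.002e+02 -1.000e-01  6.830e+01 -9.110e+01
  4.967e+02  1.000e-01  2.028e+02 -1.799e+02 -5.000e-01  1.799e+02] [0.5 0.6 0.7] 27.85
latch_knob 0.58 [320. 248.] [499.7  -1.  102. ]
latch_pivot 0.89 [316. 130.] [423.2  -3.6  70. ]
```

Request:
send_rows([
  [[0, 0, 0, 0.003, -0.01, -0.2, -0.4], [0, 0, 0, 0, 0, -0.2, -0.4], [0, 0, 0, 0, 0, -0.13, -0.4], [0, 0, 0, 0, 0, -0.065, -0.4], [0, 0, 0, 0, 0, 0, 1], [0, 0, 0, 0, 0, 0, 1], [0, 0, 0, 0, 0, 0, 1], [0, 0, 0, 0, 0, 0, 1], [0, 0, 0, 0, 0, 0, 1], [0, 0, 0, 0, 0, 0, 1], [0, 0, 0, 0, 0, 0, 1], [0, 0, 0, 0, 0, 0, 1]],
], grip_force=20)

```text
time_s: 29.2
ee_pos: [497.8, -1.9, 84.9]
ee_rot: [-179.9, -0.3, -179.9]
force: [0.3, -4.0, 3.9]
gripper_width: 24.7
gripper_force: 20.0
```

Request:
send_rows([
  [[0, 0, 0, -0.022, 0, 0.043, 1], [0, 0, 0, -0.027, 0, 0.041, 1], [0, 0, 0, -0.031, 0, 0.038, 1], [0, 0, 0, 0, 0, 0, 1], [0, 0, 0, 0.05, 0, 0, 1], [0, 0, 0, 0.06, 0, 0, 1], [0, 0, 0, 0.06, 0, 0, 1], [0, 0, 0, 0.06, 0, 0, 1], [0, 0, 0, 0.06, 0, 0, 1], [0, 0, 0, 0.04, 0, 0, 1], [0, 0, 0, 0.02, 0, 0, 1]],
])

```text
time_s: 30.3
ee_pos: [552.1, -1.5, 108.4]
ee_rot: [-180.0, -0.4, -180.0]
force: [-2.6, -3.5, -4.4]
gripper_width: 24.7
gripper_force: 20.0
```

Request:
send_rows([
  [[0, 0, 0, 0.015, 0, 0, 1], [0, 0, 0, 0.015, 0, 0, 1], [0, 0, 0, 0.015, 0, 0, 1], [0, 0, 0, 0.015, 0, 0, 1], [0, 0, 0, 0.015, 0, 0, 1], [0, 0, 0, 0.015, 0, 0, 1], [0, 0, 0, 0.005, 0, 0, 1], [0, 0, 0, 0, 0, 0, 1], [0, 0, 0, 0, 0, 0, 1]],
])

```text
time_s: 31.2
ee_pos: [568.9, -1.4, 107.9]
ee_rot: [-180.0, -0.6, -180.0]
force: [-4.6, -4.0, -5.8]
gripper_width: 24.7
gripper_force: 20.0
```

Request:
send_rows([
  [[0, 0, 0, 0.01, 0, 0, 1], [0, 0, 0, 0.01, 0, 0, 1], [0, 0, 0, 0, 0, 0, 1], [0, 0, 0, 0, 0, 0, 1]],
])

```text
time_s: 31.6
ee_pos: [572.6, -1.3, 107.7]
ee_rot: [-180.0, -0.7, -180.0]
force: [-6.0, -4.8, -6.4]
gripper_width: 24.9
gripper_force: 20.0
```

Request:
send_rows([
  [[0, 0, 0, 0.029, 0, -0.038, 1], [0, 0, 0, 0.027, 0, -0.041, 1], [0, 0, 0, 0.02, 0, -0.04, 1], [0, 0, 0, 0, 0, 0, 1], [0, 0, 0, 0, 0, 0, 1]],
])

```text
time_s: 32.1
ee_pos: [588.7, -1.2, 84.7]
ee_rot: [-180.0, -0.6, -180.0]
force: [-4.6, -4.3, -3.4]
gripper_width: 24.8
gripper_force: 20.0
```

Now releasing and clearing away.

Request:
send_rows([
  [[0, 0, 0, 0, 0, 0, -0.4], [0, 0, 0, 0, 0, 0, -0.4], [0, 0, 0, 0, 0, 0, -0.4], [0, 0, 0, 0, 0, 0, -0.4], [0, 0, 0, 0, 0, 0.1, -0.4], [0, 0, 0, 0, 0, 0.2, -0.4], [0, 0, 0, 0, 0, 0.2, -0.4], [0, 0, 0, 0, 0, 0.2, -0.4], [0, 0, 0, -0.2, 0, 0.1, -0.4], [0, 0, 0, -0.2, 0, 0, -0.4], [0, 0, 0, -0.2, 0, 0, -0.4], [0, 0, 0, 0, 0, 0, -0.4]],
])

```text
time_s: 33.3
ee_pos: [464.9, -1.0, 245.5]
ee_rot: [-180.0, -0.5, -180.0]
force: [0.9, 0.1, 0.1]
gripper_width: 63.8
gripper_force: 0.0
```

Run:
```python
from h import *
for n in("side","top"):
    im,d,s=grab(n)
    for nm,h in(("latch_knob",102),("latch_pivot",70),("keeper_lip",53)):
        for q in optics.place_of(n,nm)[:1]: print(n,nm,round(q["conf"],2),np.round(q["at"]),w_plane(n,s,[q["at"]],h)[0].round(1))
    if n=="side": save('side3.png',cv2.resize(im[200:400,260:460],None,fx=3,fy=3,interpolation=cv2.INTER_CUBIC))
print(s["force"],s["ee_pos"])
```

```text
side latch_knob 0.67 [358. 234.] [581.   -4.8 102. ]
side latch_pivot 0.78 [334. 248.] [514.5  -3.3  70. ]
side keeper_lip 0.69 [368. 243.] [611.3  -3.1  53. ]
top latch_knob 0.7 [503. 271.] [ 468.1 -444.6  102. ]
[-0.19290779  0.42619188  0.34895496] [470.77815675  -1.30892931 245.30693815]
```

View pics/side3.png

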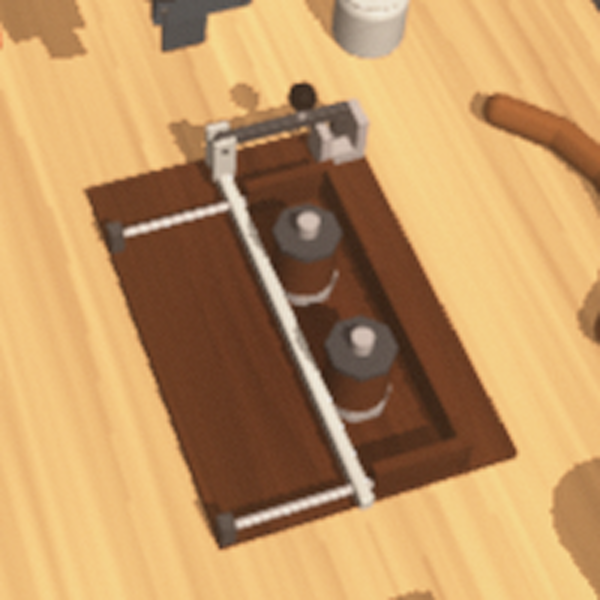

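The side crop shows both drums upright behind the shut rail. Knob (358,234) and pivot (334,248) match their starting pixels to within a pixel, so the bar is down in the notch.

```bash
python3 -c "
from workcell import env
print(env.job_done())"
```

```text
the job is handed in; nothing more can be done
None
```

Both drums present stand upright in the rack with the rail shut and the latch bar down in its notch. The job is handed in at about 33 s of robot time; the system only confirmed receipt and gave no verdict.

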